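# Open the sprung marker case

## Robot

A 6-joint arm with a two-finger parallel gripper is mounted at the origin on the work surface. World frame = base frame: x ahead of the robot, y to its left, z up, the work surface at z = 0. Lengths are in m, angles in rad, forces in N, time in s.
With the tool pointing down it reaches from about 0.35 to 0.85 m from the base axis. Payload 8.1 kg.
Tool frame: the origin (TCP) lies at the very end of the fingers, on their centre line; the grasp point (between the pads) lies env.grip_depth behind it (env.grip_depth is the distance from the TCP to the grasp point, in m); z points along the fingers, y is the line along which they close (so a half turn about z gives the same grasp; the last joint's range is limited). The gripper opens to 85 mm and grips with 20 to 120 N. Pads are 22 mm wide; open, the fingers measure 114 mm over their backs; the gripper's body (76 mm by 85 mm) begins 54 mm behind the grasp point. The pads swing forward as they close: fully open they stand 13 mm farther back than shut.
Start: joints at [-1.355, 0.13, 1.488, -0, 1.523, -0.085], TCP at [0.178, -0.573, 0.231] pointing down, gripper open.
Joint ranges: [-2.96, 2.96], [-0.89, 2.26], [0.02, 2.5], [-1.34, 4.48], [0, 2.73], [-2.66, 2.66]. Speed limits (rad/s): [2.39, 2.39, 2.79, 3.14, 3.14, 3.14].

## Interface

Orientations are given as a 3x3 rotation matrix whose columns are the frame's x, y, z axes.
In Python, from station import state, vision, ticket, env gives the robot as it stands.
- The arm moves only by the tool play_rows, never from a script. Its argument "motion" is text: rows parted by semicolons, each of 5 numbers parted by spaces: the closure, from -1 (fully open) to 1 (shut), then the shift along the tool's x, y, z in cm, then the turn about the tool's z in degrees. In form: hand dx dy dz yaw; .... A call has 1 to 12 rows; each row is the pose to reach, as a shift and turn from the pose commanded when the call began, along the tool's axes at that moment; what a row does not reach only later rows make up. A row lasts 1/8 s, in which the tool goes at most 62.5 mm and 10.7 degrees, less where a joint would pass 70% of its speed; a pose out of reach is approached as far as the arm can. A call with a gripper value outside its range is refused whole. The fingers move at their own pace and stop on an object; "newtons" is the grip in N (left out, the last holds). Time passes only in rows, so rows that repeat a pose let the fingers close. It gives the time, the measured TCP pose, the force, the opening and the grip force at its end, in the units of the state.
- state(): the state, without advancing time (a new reading comes with each control period).
- vision.camera(name): name is "scene" or "top" or "wrist"; returns a dict with "color" (420x560x3 uint8, red, green, blue), "fx", "fy", "cx", "cy" (pixels), "view" (4x4, takes a point from world to camera coordinates). Camera axes: x right, y up, looking along -z (the intrinsics and any distortion apply to the point x, -y, -z); pixel columns grow to the right and rows downward; lengths in m; the calibration is good to about 2 mm. A picture is of the moment at which its call begins. There is no depth.
- ticket.job_done(): hands the job in; it is judged then, once.
The state is a dict: "t": time; "q": joint angles; "qd": joint speeds; "tau": joint torques, N m; "ee_pos": TCP position; "tool_rot": TCP orientation; "wrist_force": force on the tool from outside, world axes, zero at the start; "ft_torque": the same for the moment, N m; "finger_gap": finger opening in m; "grip_force": force on a finger pad.
Only numpy, scipy, OpenCV 4.12 (cv2) and the standard library are available. Lean on these libraries where they do the work, as an engineer would, in place of code of your own. Each camera call takes 0.05 s, during which the arm holds its last target. There are 200 camera calls.

## Task

Open the grey-lidded marker case on the painting table: press down the thumb tab at its front so that the latch lets go and the lid springs up a little by itself, take the finger off, then push the raised lid up and back with a fingertip until it lies fully open against its stop. Do not grip, lift or shift the case, and leave the bottles, glass, bowl, pens and other things on the table where they are.

Things in the scene. Friction and masses are not known exactly. Their poses are not given: they have to be found in the camera images.
- case: marker case: a loose moulded box, black with a flat ribbed grey lid, 130 mm deep (its x) by 220 mm wide (its y), 60 mm high with the lid shut, about 2 kg. Origin: centre of its underside, on the table. Its -x axis points out of its front (the side with the tab, roughly towards the robot), +x to the hinge side, z up. The box's rim under the lid is 50 mm above the table.
- tab_pad (a point): top centre of the thumb tab, a plain steel flap that juts out level from the middle of the case's front: at rest 100 mm in front of the case's origin, 42 mm above the table. The flap is 42 mm wide and spans 74 to 112 mm in front of the origin; behind it, 68 to 78 mm in front of the origin, its hook stands up against the lid, to 62 mm above the table.
- tab (a joint): angle of the tab in rad, growing as it is pressed down: 0 at rest, about 0.18 where its hook lets go of the lid, 0.30 at its stop. Pressed straight down at tab_pad it takes about 4 N and 6 mm to free the lid, about 5 N and 9 mm to reach the stop. It springs back when let go.
- lid_hinge (a point): middle of the lid's hinge axis, along the back of the case: 62 mm behind the case's origin, 52 mm above the table. The axis runs along the case's y.
- lid_edge (a point): lower front end of the lid: the small lip (30 mm wide, 6 mm proud) at the middle of its front edge, 133 mm from the hinge axis; moves with the lid. The rest of the front edge is 127 mm from the axis. The lid is 222 mm wide and 9 mm thick at its rim.
- lid (a joint): opening angle of the lid in rad: 0 shut and latched. Unlatched, a spring pin lifts it in about 0.5 s to about 0.47 (lip about 110 mm above the table). Pushed on, it swings up over the back: let go before upright (about 1.6) it sinks back to 0.47, beyond that it falls softly to its stop at 1.95 and stays. A push of 1 to 3 N at the edge moves it; the hinge is damped.
- bottle: bystander: amber glass bottle, 62 mm wide, 185 mm tall, beside the case; origin at the centre of its underside
- bottle2: bystander: clear glass bottle, 62 mm wide, 165 mm tall, off to the right; origin at the centre of its underside
- tumbler: bystander: drinking glass, 68 mm wide, 85 mm tall, near the case's front corner; origin at the centre of its underside
- bowl: bystander: square red ink bowl, about 98 mm wide, 38 mm tall, behind the case; origin at the centre of its underside
- marker: bystander: square marker pen, 136 mm long, 14 mm thick, lying near the case's front corner; its x along the pen, origin at mid-length, on the table
- marker2: bystander: square marker pen, 136 mm long, 14 mm thick, lying beside the case; its x along the pen, origin at mid-length, on the table
- charcoal: bystander: block of charcoal, 55 x 28 x 22 mm, off to the left; origin at the centre of its underside
- scissors: bystander: scissors, about 155 mm long, 10 mm thick, lying off to the left; origin at the pivot end of the blades, on the table

How it is judged:
On the way, in this order (a step that is already met when the one before it is completed fails the run):
1. the thumb tab is pressed down (value of joint tab above 0.13 rad), for 0.05 s.
2. the lid has sprung up by itself, with the robot clear of the case (value of joint lid between 0.3 and 0.8 rad and contact force between each of the fingers, the arm and case below 0.1 N), for 0.1 s.
At the end, for the whole second after the job is handed in: the lid rests fully open against its stop (over 1.85 rad), the tab has sprung back, and the case stands flat within 25 mm of where it was (value of joint lid above 1.85 rad and velocity of joint lid below 0.05 rad/s and value of joint tab below 0.05 rad and distance of case from where it was at the start of the episode below 0.025 m and angle between case's own z axis and vertical below 0.05 rad); the robot touches nothing.
It fails at once if the case is lifted, tipped or shifted (distance of case from where it was at the start of the episode above 0.03 m or height (world z) of case above 0.012 m or angle between case's own z axis and vertical above 0.15 rad).
It fails at once if a bystander is lifted, knocked or shifted by more than 30 mm (distance of any of bottle, bottle2, tumbler, bowl, marker, marker2, charcoal, scissors from where it was at the start of the episode above 0.03 m).
It also fails if it takes over 45 s, if anything falls off the work surface, if the arm or the gripper's body presses on something with over 40 N, if the wrist force passes 120 N, or if a joint passes its speed limit or range.

## Working session

There is one attempt and no reset: what is moved stays moved. The work goes in short steps, Python scripts to look and compute and a tool call to move; the robot and the scene stay as the last step left them, time stands still between calls to the robot, and variables do not carry over. Pictures are saved under pics/ and viewed, at most 10 in all, crops included, and the job is handed in when it is done.

Besides the shell and the picture viewer there is one more tool, called after "Emit:" by a JSON object that holds its "method" and its "body". play_rows: Moves the arm, as the interface text tells. Its arguments: {"type":"object","properties":{"motion":{"type":"string"},"newtons":{"type":"number"}},"required":["motion"]}

```bash
mkdir -p pics; cat > h.py <<'E'
import numpy as np, cv2
from station import state, vision, ticket, env
def snap(n,f):
    c=vision.camera(n); cv2.imwrite('pics/'+f,c['color'][:,:,::-1]); np.savez('pics/'+f[:-4]+'.npz',**c); return c
def ray(c,u,v):
    V=np.array(c['view']);R=V[:3,:3];o=-R.T@V[:3,3]
    d=R.T@np.array([(u-c['cx'])/c['fx'],-(v-c['cy'])/c['fy'],-1.]);return o,d
def onz(c,u,v,z):
    o,d=ray(c,u,v);return o+d*(z-o[2])/d[2]
def proj(c,p):
    V=np.array(c['view']);q=V[:3,:3]@np.array(p)+V[:3,3]
    return c['cx']+c['fx']*q[0]/-q[2], c['cy']-c['fy']*q[1]/-q[2]
E
python3 - <<'E'
from h import *
a=snap('top','top1.png');b=snap('scene','sc1.png')
print([k for k in a]);s=state();print(s['t'],s['tool_rot'],env.grip_depth)
E
```

```text
['color', 'fx', 'fy', 'cx', 'cy', 'view']
0.1 [[ 9.55105287e-01  2.96266352e-01 -3.73153452e-04]
 [ 2.96266552e-01 -9.55103798e-01  1.69280074e-03]
 [ 1.45119621e-04 -1.72735582e-03 -9.99998498e-01]] 0.0187
```

View pics/top1.png

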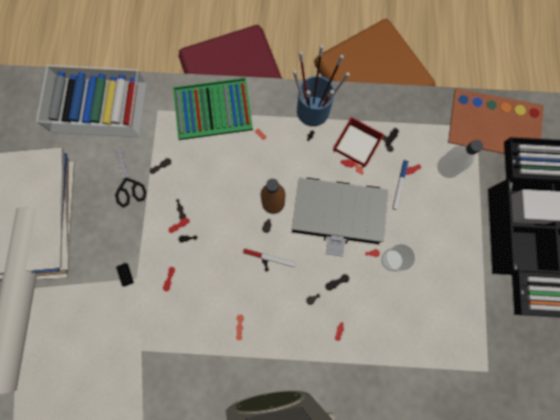

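View pics/sc1.png

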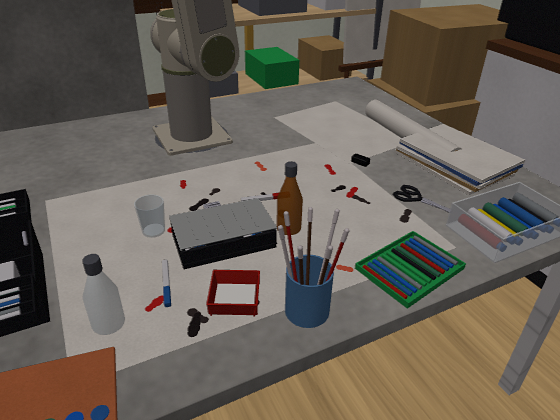

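The top view shows the grey lid at about (340,211) with its tab at (336,247) facing the robot. The amber bottle is at (273,197) on the left, the tumbler at (397,258) by the right front corner, and the bowl at (358,142) behind.

```bash
python3 - <<'E'
from h import *
c=dict(np.load('pics/top1.npz'));im=c['color'];
cv2.imwrite('pics/crop1.png',cv2.resize(im[165:285,250:430][:,:,::-1],None,fx=4,fy=4,interpolation=cv2.INTER_CUBIC))
for p in [(340,211),(330,200),(336,247),(300,150),(290,225)]: print(p,im[p[1],p[0]])
for p in [(340,211),(336,247)]: print(onz(c,*p,0.05))
E
```

```text
(340, 211) [139 139 134]
(330, 200) [138 138 133]
(336, 247) [141 141 144]
(300, 150) [180 175 165]
(290, 225) [176 171 161]
[ 0.57859313 -0.10477752  0.05      ]
[ 0.48974111 -0.09741494  0.05      ]
```

View pics/crop1.png

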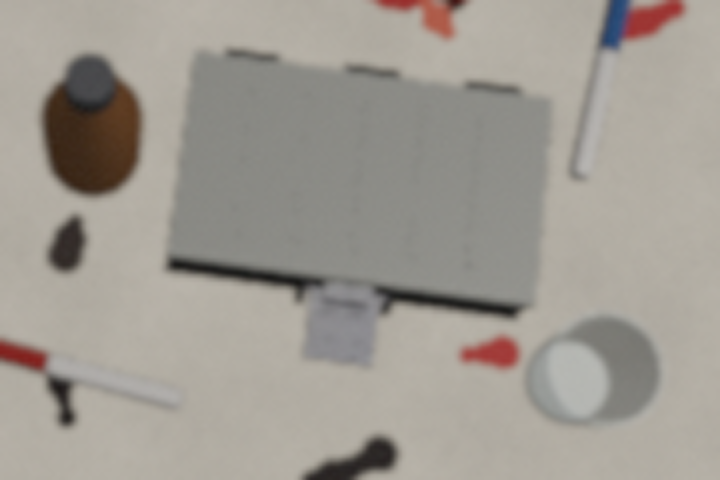

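The crop shows the lid corners at crop px (193,52), (550,98), (530,305), (170,260). The outer tab corners are at (303,357) and (372,366).

```bash
python3 - <<'E'
from h import *
c=dict(np.load('pics/top1.npz'))
f=lambda u,v,z:onz(c,250+u/4-.4,165+v/4-.4,z)
BL,BR,FR,FL=[f(*p,0.06) for p in[(193,52),(550,98),(530,305),(170,260)]]
n=np.linalg.norm
print('sizes',n(BL-BR),n(FL-FR),n(BL-FL),n(BR-FR))
for a,b in((BL,BR),(FL,FR)): print('yaw',np.degrees(np.arctan2(*( (a-b)[:2]*[-1,1]))))
t=[f(303,357,.042),f(372,366,.042)];print('tab end',t,n(t[0]-t[1]))
y=(BL-BR+FL-FR);th=np.arctan2(-y[0],y[1]);R=np.array([[np.cos(th),-np.sin(th)],[np.sin(th),np.cos(th)]])
cen=(BL+BR+FR+FL)[:2]/4; end=(t[0]+t[1])[:2]/2
print('th',np.degrees(th),'centre',cen,'tabend local',R.T@(end-cen))
O=end+R@[.112,0];print('origin by tab',O,'pad',end+R@[.012,0], 'lidedge(shut)',O+R@[-.071,0],'hinge',O+R@[.062,0])
for nm,uv,z in[('bottle',(92,85),.185),('tumb base',(570,380),.0),('pen tip',(180,400),.007),('pen2 tip',(580,175),.007)]:
  p=f(*uv,z)[:2];print(nm,p,R.T@(p-O))
s=state();r=s['tool_rot'];print('tool yaw of x',np.degrees(np.arctan2(r[1,0],r[0,0])),s['ee_pos'])
E
```

```text
sizes 0.2201346120545213 0.21609182525150894 0.13051868665549668 0.12881136928304054
yaw -4.41255995528591
yaw -3.9618650811112683
tab end [array([ 0.47270987, -0.07328754,  0.042     ]), array([ 0.46965915, -0.11495588,  0.042     ])] 0.04177986808448401
th -4.189300966453948 centre [ 0.58154467 -0.10244895] tabend local [-0.11067361  0.00024297]
origin by tab [ 0.58288526 -0.10230353] pad [ 0.48315245 -0.09499833] lidedge(shut) [ 0.51207496 -0.09711684] hinge [ 0.64471961 -0.10683275]
bottle [0.59659859 0.05992364] [0.00182567 0.1627955 ]
tumb base [ 0.47235503 -0.24519342] [-0.09979653 -0.15058256]
pen tip [ 0.44545075 -0.00171828] [-0.14441526  0.09027664]
pen2 tip [ 0.60259301 -0.24979532] [ 0.03042965 -0.14565803]
tool yaw of x 17.23350108152149 [ 0.17767554 -0.57254154  0.2303227 ]
```

Emit:
{"method": "play_rows", "body": {"motion": "1 4.3 -3.7 0 2; 1 8.6 -7.3 0 5; 1 12.9 -11 0 8; 1 17.2 -14.7 0 11; 1 21.4 -18.4 0 14; 1 25.7 -22 0 17; 1 30 -25.7 0 21.4; 1 34.3 -29.4 0 21.4; 1 38.6 -33 1 21.4; 1 42.9 -36.7 3 21.4; 1 42.9 -36.7 6 21.4; 1 42.9 -36.7 8 21.4", "newtons": 20}}

```text
t: 1.6
ee_pos: [0.4782, -0.0941, 0.1493]
tool_rot: [[0.998, -0.07, -0.002], [-0.07, -0.998, 0.001], [-0.002, -0.0, -1.0]]
wrist_force: [-1.3, -0.5, -0.3]
finger_gap: -0.0
grip_force: 0.0
```

```bash
python3 - <<'E'
from h import *
s=state();r=s['tool_rot'];print(s['t'],s['ee_pos'],s['wrist_force'],s['finger_gap'],np.degrees(np.arctan2(r[1,0],r[0,0])))
a=snap('wrist','w1.png');print(proj(a,s['ee_pos']))
c=snap('top','t2.png')
E
```

```text
1.6 [ 0.47815064 -0.09405664  0.149261  ] [-1.28356458 -0.52880839 -0.33096876] -2.351679579850556e-05 -4.032007797912579
(np.float64(281.3475770859404), np.float64(269.8735694972296))
```

View pics/w1.png

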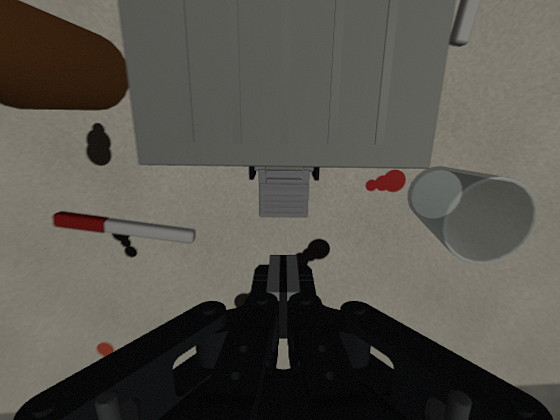

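The wrist view shows the lid square-on. The tab's end edge runs from (260,217) to (308,217), and the fingertip is at (283,260).

```bash
python3 - <<'E'
from h import *
c=dict(np.load('pics/w1.npz'))
a,b=onz(c,260,217,.042),onz(c,308,217,.042);print(a,b,np.linalg.norm(a-b))
l,r=onz(c,139,164,.06),onz(c,431,167,.06);print(l,r,np.linalg.norm(l-r),np.degrees(np.arctan2(-(l-r)[0],(l-r)[1])))
E
```

```text
[ 0.47195112 -0.07457277  0.042     ] [ 0.46903675 -0.11583224  0.042     ] 0.0413622672711951
[0.5267364  0.01108987 0.06      ] [ 0.5088059  -0.20972816  0.06      ] 0.22154482094057568 -4.6422527210831355
```

Emit:
{"method": "play_rows", "body": {"motion": "1 0 0 4 0; 1 0 0 8 0; 1 0 0 10 0; 1 0 0 10.8 0; 1 0 0 11.2 0; 1 0 0 11.6 0; 1 0 0 11.7 0; 1 0 0 11.7 0; 1 -0.5 0 10 0; 1 -3 0 8.5 0; 1 -4 0 7 0; 1 -4 0 7 0"}}

```text
t: 3.2
ee_pos: [0.4403, -0.093, 0.083]
tool_rot: [[0.997, -0.073, 0.004], [-0.073, -0.997, -0.001], [0.004, 0.001, -1.0]]
wrist_force: [1.0, -0.2, -0.3]
finger_gap: -0.0001
grip_force: 0.0
```

Emit:
{"method": "play_rows", "body": {"motion": "1 0 0 0 0; 1 0 0 0 0; 1 0 0 0 0; 1 0 0 0 0"}}

```text
t: 3.7
ee_pos: [0.4388, -0.0924, 0.0809]
tool_rot: [[0.997, -0.073, -0.001], [-0.073, -0.997, 0.0], [-0.001, -0.0, -1.0]]
wrist_force: [-0.2, 0.2, -0.0]
finger_gap: 0.0002
grip_force: 0.0
```

```bash
python3 - <<'E'
from h import *
s=state();print(s['t'],s['ee_pos'],s['wrist_force'])
a=snap('scene','s3.png');b=snap('wrist','w3.png')
cv2.imwrite('pics/s3c.png',np.hstack([cv2.resize(a['color'][120:280,100:320],(440,320)),cv2.resize(b['color'],(427,320))[:,:360]])[:,:,::-1])
E
```

```text
3.7 [ 0.4387983  -0.09244597  0.08092213] [-0.15688663  0.15897707 -0.0385168 ]
```

View pics/s3c.png

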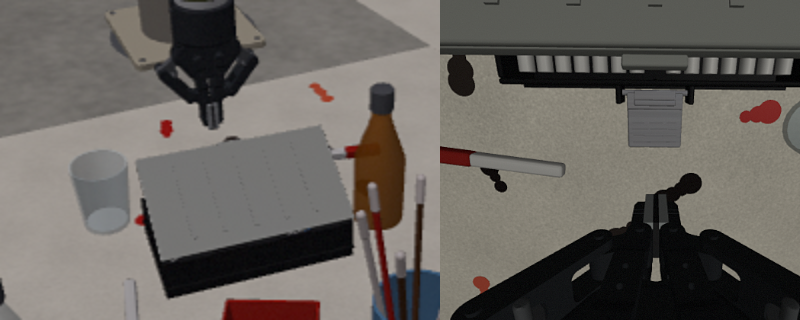

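The lid has sprung up and the fingertip is in front of it, below the lip. Next I approach and start pushing along the arc.

Emit:
{"method": "play_rows", "body": {"motion": "1 4 0 0 0; 1 6.5 0 0 0; 1 7 0 -0.2 0; 1 7.4 0 -0.8 0; 1 7.8 0 -1.4 0; 1 8.3 0 -2 0; 1 8.7 0 -2.6 0; 1 9.2 0 -3.2 0; 1 9.7 0 -3.8 0; 1 10.2 0 -4.4 0"}}

```text
t: 5.05
ee_pos: [0.5389, -0.1, 0.1264]
tool_rot: [[0.997, -0.073, -0.003], [-0.073, -0.997, 0.0], [-0.003, 0.0, -1.0]]
wrist_force: [-9.1, 0.1, 8.2]
finger_gap: -0.0002
grip_force: 4.4
```

```bash
python3 - <<'E'
from h import *
s=state();print(s['t'],s['ee_pos'],s['wrist_force'])
a=snap('scene','s4.png');b=snap('wrist','w4.png')
cv2.imwrite('pics/s4c.png',np.hstack([cv2.resize(a['color'][120:280,100:320],(440,320)),cv2.resize(b['color'],(427,320))[:,:360]])[:,:,::-1])
E
```

```text
5.05 [ 0.53893813 -0.09995247  0.12642228] [-9.07830361  0.07484356  8.19493139]
```

View pics/s4c.png

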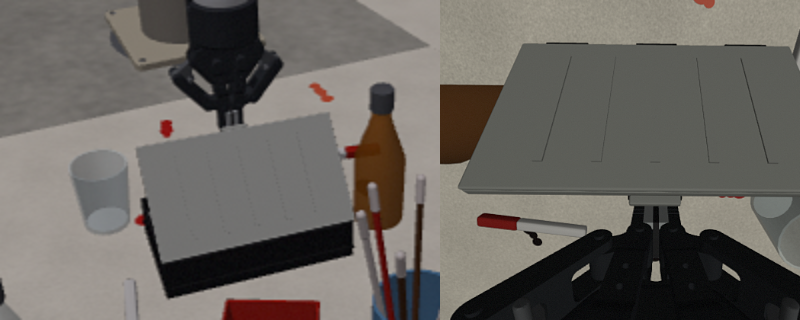

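Emit:
{"method": "play_rows", "body": {"motion": "1 -0.2 0 -0.4 0; 1 0 0 -0.7 0; 1 0.4 0 -1.1 0; 1 0.8 0 -1.5 0; 1 1.3 0 -1.9 0; 1 1.8 0 -2.3 0"}}

```text
t: 5.9
ee_pos: [0.559, -0.1013, 0.1485]
tool_rot: [[0.997, -0.073, 0.0], [-0.073, -0.997, 0.0], [0.0, -0.0, -1.0]]
wrist_force: [-0.2, -0.1, -1.2]
finger_gap: -0.0002
grip_force: 0.2
```

```bash
python3 - <<'E'
from h import *
s=state();print(s['t'],s['ee_pos'],s['wrist_force'])
a=snap('scene','s5.png');b=snap('wrist','w5.png')
cv2.imwrite('pics/s5c.png',np.hstack([cv2.resize(a['color'][120:280,100:320],(440,320)),cv2.resize(b['color'],(427,320))[:,:360]])[:,:,::-1])
E
```

```text
5.9 [ 0.55901889 -0.10127443  0.14853486] [-0.23916838 -0.05616817 -1.20500742]
```

View pics/s5c.png

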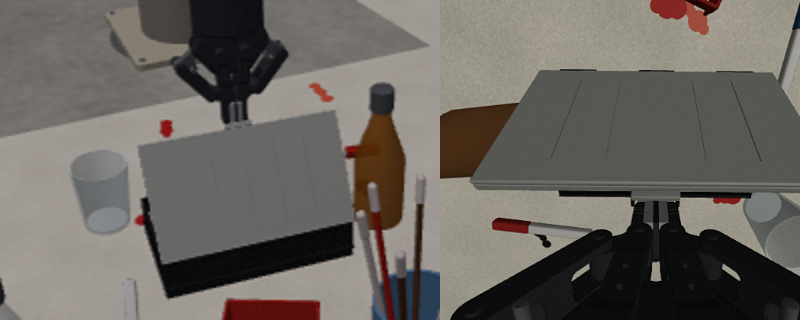

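The lid is at about 1 rad with light contact, and the case hasn't moved. I'll carry on past upright.

Emit:
{"method": "play_rows", "body": {"motion": "1 0.6 0 -0.4 0; 1 1.3 0 -0.8 0; 1 2 0 -1.1 0; 1 2.8 0 -1.4 0; 1 3.6 0 -1.6 0; 1 4.5 0 -1.7 0; 1 5.4 0 -1.7 0; 1 6.3 0 -1.7 0; 1 7.2 0 -1.7 0; 1 8.1 0 -1.7 0; 1 9 0 -1.7 0; 1 9.6 0 -1.7 0"}}

```text
t: 7.5
ee_pos: [0.6549, -0.1082, 0.1652]
tool_rot: [[0.997, -0.073, 0.0], [-0.073, -0.997, 0.0], [0.0, -0.0, -1.0]]
wrist_force: [0.1, -0.7, -0.5]
finger_gap: 0.0002
grip_force: 0.0
```

```bash
python3 - <<'E'
from h import *
s=state();print(s['t'],s['ee_pos'],s['wrist_force'])
a=snap('scene','s6.png');b=snap('wrist','w6.png')
cv2.imwrite('pics/s6c.png',np.hstack([cv2.resize(a['color'][120:280,100:320],(440,320)),cv2.resize(b['color'],(427,320))[:,:360]])[:,:,::-1])
E
```

```text
7.5 [ 0.65494319 -0.1082493   0.16524647] [ 0.1352089  -0.70657632 -0.46174501]
```

View pics/s6c.png

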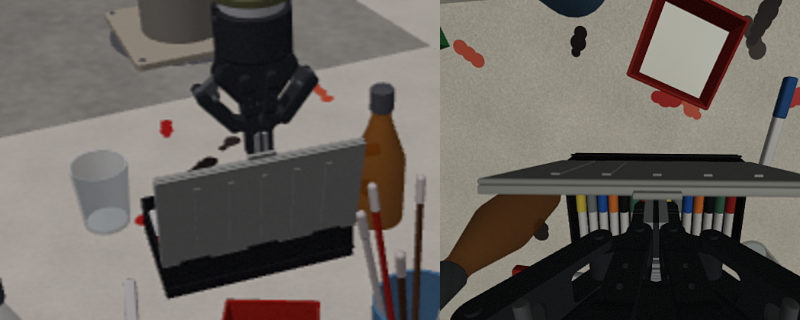

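Emit:
{"method": "play_rows", "body": {"motion": "1 0.6 0 0 0; 1 1 0 0 0; 1 1 0 0 0; 1 1 0 0 0; 1 1 0 0 0; 1 1 0 0 0; 1 1 0 0 0; 1 1 0 0 0"}}

```text
t: 8.6
ee_pos: [0.6643, -0.1089, 0.1653]
tool_rot: [[0.997, -0.073, 0.0], [-0.073, -0.997, 0.0], [0.0, -0.0, -1.0]]
wrist_force: [-0.2, -0.6, -1.0]
finger_gap: 0.0
grip_force: 0.0
```

```bash
python3 - <<'E'
from h import *
s=state();print(s['t'],s['ee_pos'],s['wrist_force'])
a=snap('scene','s7.png');b=snap('wrist','w7.png')
cv2.imwrite('pics/s7c.png',np.hstack([cv2.resize(a['color'][120:280,100:320],(440,320)),cv2.resize(b['color'],(427,320))[:,:360]])[:,:,::-1])
E
```

```text
8.6 [ 0.66428841 -0.10893053  0.16532495] [-0.15362642 -0.63485838 -0.99111015]
```

View pics/s7c.png

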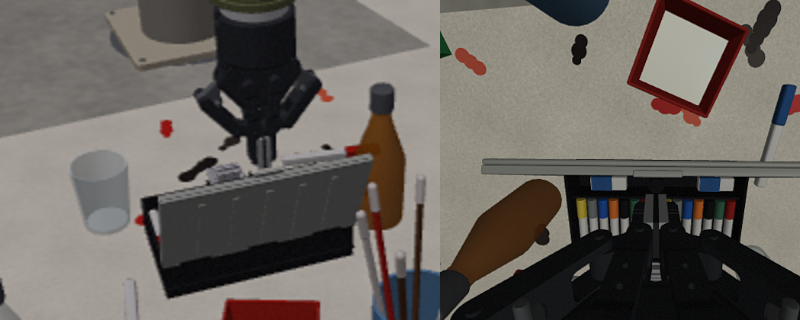

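The lid has fallen back, with a gap to the finger. I'll withdraw back and up and check.

Emit:
{"method": "play_rows", "body": {"motion": "1 -3 0 -1 0; 1 -6 0 -4 0; 1 -11 0 -8 0; 1 -16 0 -10 0; 1 -20 0 -10 0; 1 -25 0 -10 0; 1 -25 0 -10 0; 1 -25 0 -10 0; 1 -25 0 -10 0; 1 -25 0 -10 0"}}

```text
t: 9.95
ee_pos: [0.4156, -0.0908, 0.2651]
tool_rot: [[0.997, -0.072, -0.001], [-0.072, -0.997, 0.0], [-0.001, -0.0, -1.0]]
wrist_force: [0.3, -0.1, -0.7]
finger_gap: 0.0001
grip_force: 0.0
```

```bash
python3 - <<'E'
from h import *
s=state();print(s['t'],s['ee_pos'],s['wrist_force'])
a=snap('scene','s8.png');b=snap('top','t8.png')
cv2.imwrite('pics/s8c.png',np.hstack([cv2.resize(a['color'][120:280,100:320],(440,320)),cv2.resize(b['color'][150:280,260:406],(360,320))])[:,:,::-1])
R=lambda th:np.array([[np.cos(th),-np.sin(th)],[np.sin(th),np.cos(th)]])
for A in(1.6,1.75,1.95):
  x=.062-.133*np.cos(A);z=.052+.133*np.sin(A)
  q=[np.r_[np.array([.582,-.1024])+R(-.073)@[x-.0*0,y],z] for y in(.111,-.111)]
  for n,c in(('scene',a),('top',b)):
    f=(lambda p:((p[0]-100)*2,(p[1]-120)*2)) if n=='scene' else (lambda p:(440+(p[0]-260)*2.466,(p[1]-150)*2.46))
    print(A,n,[np.round(f(proj(c,p))) for p in q])
E
```

```text
9.95 [ 0.41555211 -0.09082924  0.26512251] [ 0.34471023 -0.09645931 -0.74065682]
1.6 scene [array([357., 120.]), array([148., 160.])]
1.6 top [array([539.,  27.]), array([791.,  58.])]
1.75 scene [array([364., 131.]), array([153., 173.])]
1.75 top [array([541.,   7.]), array([792.,  37.])]
1.95 scene [array([373., 149.]), array([159., 193.])]
1.95 top [array([544., -17.]), array([791.,  13.])]
```

View pics/s8c.png

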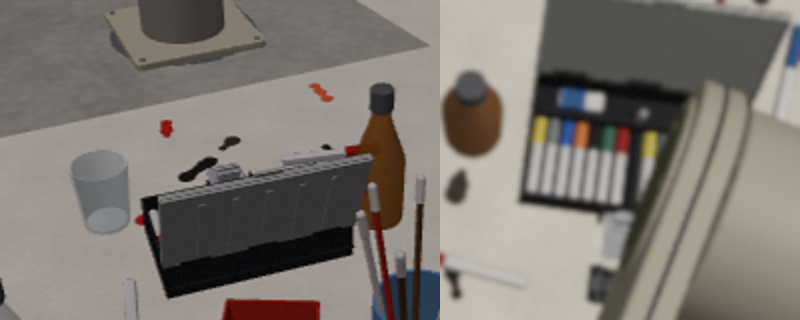

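The lid's free edge sits at crop (371,155) to (160,197), which matches the predicted edge for 1.95 rad. The case hasn't moved and the robot is clear.

```bash
python3 -c "
from h import *
print(ticket.job_done())"
```

```text
the job is handed in; nothing more can be done
None
```

The job is handed in: the tab was pressed, the lid sprang up by itself, and I pushed it back to its stop (about 1.95 rad from the camera check). The case looked unmoved and the arm was clear at hand-in, but the verdict wasn't shown.

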